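Set up the stain-treatment corner of the laundry counter

ROBOT

A 6-joint arm with a two-finger parallel gripper is mounted at the origin on the work surface. World frame = base frame: x ahead of the robot, y to its left, z up, the work surface at z = 0. Lengths are in m, angles in degrees, forces in N, time in s.
With the tool pointing down it reaches from about 0.3 to 0.75 m from the base axis. Payload 8.5 kg.
Tool frame: the origin (TCP) lies midway between the tips of the shut fingers; the grasp point (between the pads) lies 19 mm behind it; z points along the fingers, y is the line along which they close (so a half turn about z gives the same grasp; the last joint's range is limited). The gripper opens to 85 mm and grips with 20 to 120 N. Pads are 22 mm wide; open, the fingers measure 114 mm over their backs; the gripper's body (76 mm by 85 mm) begins 54 mm behind the grasp point. The pads swing forward as they close: fully open they stand 13 mm farther back than shut.
Start: joints at [-87.221, 21.807, 74.336, -0, 83.858, -12.336], TCP at [0.143, -0.531, 0.231] pointing down, gripper open.
Joint ranges: [-178.18, 178.18], [-50.72, 133.34], [12.68, 142.11], [-81.47, 261.47], [9.98, 163.14], [-165.26, 165.26]. Speed limits (degrees/s): [136.94, 136.94, 180, 180, 180, 180].

INTERFACE

Orientations are given as a 3x3 rotation matrix whose columns are the frame's x, y, z axes.
In Python, from rig import env, get_image, close_job gives the robot as it stands.
- The arm moves only by the tool step_arm, never from a script. Its argument "targets" is a list of rows, each a list of 2 entries, a list of its own where there are three numbers: the shift along the tool's x, y, z as a fraction of full scale, then the turn, a rotation vector about the tool's x, y, z as a fraction of full scale. In form: [[[x, y, z], [wx, wy, wz]], ...]. A call has 1 to 10 rows; each row is the pose to reach, as a shift and turn from the pose commanded when the call began, along the tool's axes at that moment; what a row does not reach only later rows make up. Full scale, the value 1, is 0.3 m for a shift and 45 degrees for a turn. A row lasts 1/12 s, in which the tool goes at most 41.7 mm and 7.16 degrees, less where a joint would pass 70% of its speed; a pose out of reach is approached as far as the arm can. A call with a number of a shift or a turn outside -1 to 1 is refused whole. A call with a gripper value outside its range is refused whole. "jaw" is the finger opening in mm, from 0 to 85.4, set as the call begins (left out, the last holds). The fingers move at their own pace and stop on an object; "grip_force" is the grip in N (left out, the last holds). Time passes only in rows, so rows that repeat a pose let the fingers close. It gives the time, the measured TCP pose, the force, the opening and the grip force at its end, in the units of the state.
- env.observe(): the state, without advancing time (a new reading comes with each control period).
- get_image(name): name is "side" or "top" or "wrist"; returns a dict with "img" (400x640x3 uint8, red, green, blue), "z_map" (400x640 float32, m along the optical axis (not along the pixel's ray), 0 where there is no reading), "intrinsics" (3x3 intrinsics, pixels), "D" ([k1, k2, p1, p2, k3] as OpenCV has them; the pictures are not rectified), "rvec" (rotation vector, rad) and "tvec" (3), from world to camera coordinates, as OpenCV has them. Camera axes: x right, y down, z forward; pixel columns grow to the right and rows downward; lengths in m; the calibration is good to about 2 mm. A picture is of the moment at which its call begins.
- close_job(): hands the job in; it is judged then, once.
The state is a dict: "time_s": time; "q": joint angles; "qvel": joint speeds; "joint_efforts": joint torques, N m; "position": TCP position; "tool_rot": TCP orientation; "ft_force": force on the tool from outside, world axes, zero at the start; "wrist_torque": the same for the moment, N m; "grip_width": finger opening in m; "gripper_force": force on a finger pad.
Only numpy, scipy, OpenCV 4.12 (cv2) and the standard library are available. Lean on these libraries where they do the work, as an engineer would, in place of code of your own. Each camera call takes 0.05 s, during which the arm holds its last target. There are 200 camera calls.

TASK

Set up the stain-treatment corner of the laundry counter: stand the blue bottle, the yellow spray can and the green tub each upright inside the drip tray of its own colour, without knocking any of them over. Draw the lowest soap bar out of the dispenser's mouth, with the bars above it staying in the chute and settling down one place, and lay it flat and lengthwise in the middle of the dark grey soap dish.

Things in the scene. Friction and masses are not known exactly. Their poses are not given: they have to be found in the camera images.
- bottle_blue: Blue round plastic bottle of detergent with a white cap, loose, about 0.28 kg, standing: body 60 mm across up to 104 mm, shoulders narrowing to 128 mm, cap 34 mm across from 128 to 163 mm high (grip it there). Origin: centre of its underside; z up through the cap. Belongs in the blue tray.
- can_yellow: Yellow aerosol spray can of stain remover with a yellow cap, loose, about 0.25 kg, standing: body 52 mm across up to 122 mm, cap 46 mm across from 130 to 163 mm high (grip it there). Origin: centre of its underside; z up through the cap. Belongs in the yellow tray.
- tub_green: Low round green and white tub with a green lid, loose, about 0.3 kg, standing: body 62 mm across, lid 66 mm across from 55 to 75 mm high (grip the lid's edge). Origin: centre of its underside; z up through the lid. Belongs in the green tray.
- bar_low: Lowest of three alike lilac soap bars stacked flat in the dispenser: loose, 0.115 kg, 90 mm long (x), 54 wide (y), 22 thick (z). Origin: centre of its underside. Its -x end pokes about 34 mm out of the mouth: pinch it there across its width and draw it along the dispenser's -x, 60 mm clears the chute; the two bars above drag lightly on it.
- bar_top: Uppermost of the three lilac soap bars in the chute (90 x 54 x 22 mm, origin at the centre of its underside, at first 44 mm above that of the lowest bar). A third bar lies between. Both stay in the chute; they drop 22 mm by themselves when the lowest bar is drawn.
- dispenser: Gravity soap dispenser, fixed: bamboo foot plate 10 mm thick, 76 wide, x -104 to +56 mm; open-topped clear chute 66 mm wide, sides 76 high; bamboo back 135 high at x +48 to +58. Clear front plate at x -52 to -48, from 39 to 79 mm above the counter, mouth below it. Origin: on the counter under the chute's middle; z up, -x points out of the mouth; the foot runs out below the lowest bar as a tongue.
- tray_blue: Round blue silicone drip tray, fixed to the counter: flat floor 3 mm above the counter, 84 mm across inside the rim, 92 mm over the rim, rim top 10 mm above the counter. Origin: centre of its underside, on the counter; z up. Its yaw means nothing.
- tray_yellow: Round yellow silicone drip tray, fixed to the counter: flat floor 3 mm above the counter, 76 mm across inside the rim, 84 mm over the rim, rim top 10 mm above the counter. Origin: centre of its underside, on the counter; z up. Its yaw means nothing.
- tray_green: Round green silicone drip tray, fixed to the counter: flat floor 3 mm above the counter, 86 mm across inside the rim, 94 mm over the rim, rim top 10 mm above the counter. Origin: centre of its underside, on the counter; z up. Its yaw means nothing.
- soap_dish: Dark grey ceramic soap dish, fixed: 116 (x) by 78 mm (y) outside, 108 by 70 inside the rim, rim 10 mm high; three cross ribs inside, tops 8 mm above the counter; the bar lies on them with its length along the dish's x, either way round. Fingers do not fit between bar and rim: hold the bar by its upper half. Origin: centre of its underside; z up.

How it is judged:
By the outcome, as a careful person would: the job done as asked, in the order asked, and still so for the second after the job is handed in, with the robot touching nothing.
It also fails if it takes over 120 s, if anything falls off the work surface, if the arm or the gripper's body presses on something with over 40 N, if the wrist force passes 120 N, or if a joint passes its speed limit or range.

## Working session

There is one attempt and no reset: what is moved stays moved. The work goes in short steps, Python scripts to look and compute and a tool call to move; the robot and the scene stay as the last step left them, time stands still between calls to the robot, and variables do not carry over. Pictures are saved under pics/ and viewed, at most 14 in all, crops included, and the job is handed in when it is done.

Besides the shell and the picture viewer there is one more tool, called after ">>>" in YAML: its name, and indented under it one key for each argument. step_arm: Moves the arm, as the interface text tells. Its arguments: {"type":"object","properties":{"targets":{"type":"array","items":{"type":"array"}},"jaw":{"type":"number"},"grip_force":{"type":"number"}},"required":["targets"]}

```bash
ls; mkdir -p pics; cat > h.py <<'E'
import numpy as np, cv2
from rig import env, get_image, close_job
def cloud(d):
    z=d["z_map"]; v,u=np.indices(z.shape)
    p=cv2.undistortPoints(np.stack([u,v],-1).reshape(-1,1,2).astype(np.float64),d["intrinsics"],np.array(d["D"],float)).reshape(*z.shape,2)
    c=np.dstack([p[...,0]*z,p[...,1]*z,z]); R=cv2.Rodrigues(np.array(d["rvec"],float))[0]
    w=(c-np.array(d["tvec"]).ravel())@R; w[z<=0]=np.nan
    return w
def save(n,img): cv2.imwrite(f"pics/{n}.png",img[...,::-1])
def st():
    s=env.observe(); print(round(s["time_s"],2),np.round(s["position"],4),np.round(s["tool_rot"],3).tolist(),np.round(s["q"],1),np.round(s["ft_force"],1),s["grip_width"])
E
python3 - <<'E'
from h import *
for n in("top","side","wrist"):
    d=get_image(n); save(n+"0",d["img"]); np.savez(n+"0.npz",**d)
    print(n,np.round(d["intrinsics"][0],1),np.isfinite(cloud(d)[...,0]).mean())
st()
E
```

```text
pics
top [383.2   0.  325.4] 0.99599609375
side [471.3   0.  319.7] 0.99596875
wrist [357.    0.  321.5] 0.9960703125
0.15 [ 0.1434 -0.5307  0.2309] [[0.965, 0.261, -0.0], [0.261, -0.965, 0.001], [0.0, -0.001, -1.0]] [-87.2  21.8  74.4  -0.   83.9 -12.3] [-0.1  0.4  0.6] 0.08545426335030752
```

View pics/top0.png

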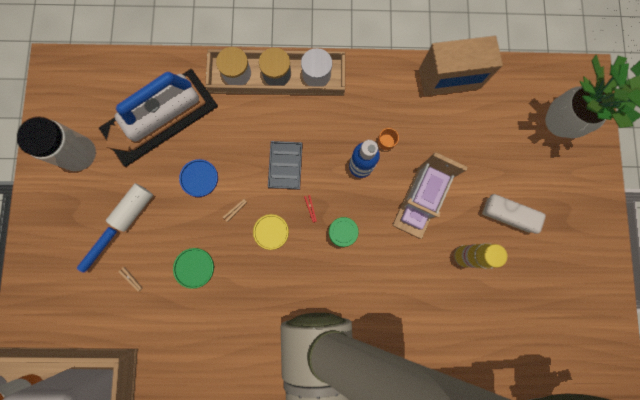

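View pics/side0.png

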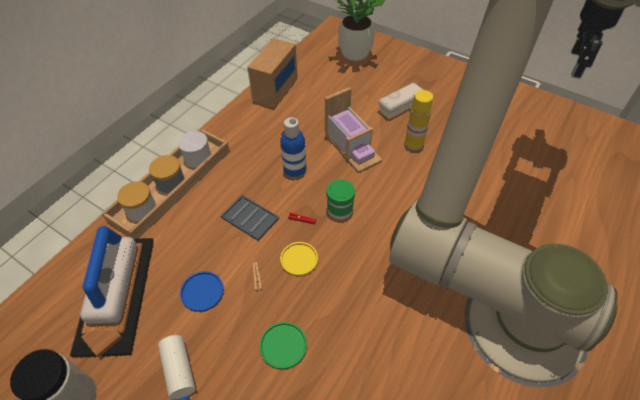

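The top view shows the bottle at (365,158), the can at (482,256), the tub at (343,232) and the dispenser at (428,197). The trays are at (199,178), (270,232) and (194,268), and the dish is at (286,165). An orange cup stands close to the bottle, at (388,140).

```bash
cat >> h.py <<'E'
def blob(d,w,lo,hi,box,zr=(-.1,1)):
    hsv=cv2.cvtColor(d["img"],cv2.COLOR_RGB2HSV); m=cv2.inRange(hsv,lo,hi)>0
    x0,y0,x1,y1=box; b=np.zeros_like(m); b[y0:y1,x0:x1]=1
    m&=b&np.isfinite(w[...,0]); m&=(w[...,2]>zr[0])&(w[...,2]<zr[1])
    return m
def rep(n,w,m):
    p=w[m]; 
    if len(p)<5: print(n,"none",len(p)); return
    (c,r)=cv2.minEnclosingCircle(p[:,:2].astype(np.float32)); rc=cv2.minAreaRect((p[:,:2]*1000).astype(np.float32))
    print(n,len(p),"mean",np.round(p.mean(0),4),"circ",np.round(c,4),"r",round(r,4),"z",np.round(np.percentile(p[:,2],[5,50,95]),4),"rect",np.round(rc[0],1),np.round(rc[1],1),round(rc[2],1))
E
python3 - <<'E'
from h import *
d=dict(np.load("top0.npz")); w=cloud(d)
A=(0,0,0);
rep("trayB",w,blob(d,w,(100,120,50),(125,255,255),(170,150,230,205),(-.01,.03)))
rep("trayY",w,blob(d,w,(22,120,80),(35,255,255),(245,205,300,260),(-.01,.03)))
rep("trayG",w,blob(d,w,(45,100,30),(85,255,255),(165,240,225,295),(-.01,.03)))
rep("dish",w,blob(d,w,(0,0,20),(179,90,140),(262,135,308,195),(-.01,.03)))
rep("cap",w,blob(d,w,(0,0,80),(179,70,255),(350,130,385,165),(.15,.18)))
rep("can",w,blob(d,w,(20,100,80),(38,255,255),(450,235,515,275),(.15,.18)))
rep("tub",w,blob(d,w,(45,90,30),(85,255,255),(320,210,365,255),(.065,.09)))
L=((120,25,80),(165,255,255))
rep("barlow",w,blob(d,w,*L,(390,195,435,240),(.02,.045)))
rep("bartop",w,blob(d,w,*L,(405,155,465,220),(.06,.09)))
rep("cup",w,blob(d,w,(3,120,80),(14,255,255),(375,125,402,152),(.02,.2)))
for (u,v) in [(460,170),(435,155),(448,162),(400,228),(425,236),(380,132),(388,140),(300,210),(480,60)]: print(u,v,np.round(w[v,u],3))
# tall things map: dispenser back
m=(w[...,2]>.12)&(w[...,2]<.15); b=np.zeros_like(m); b[150:185,425:470]=1; rep("back",w,m&b)
m=(w[...,2]>.004)&(w[...,2]<.018); b=np.zeros_like(m); b[200:245,385:435]=1; rep("tongue",w,m&b)
d=dict(np.load("side0.npz")); w=cloud(d); print("side")
F=(0,0,640,400)
rep("trayB",w,blob(d,w,(100,120,50),(125,255,255),(170,260,235,320),(-.01,.03)))
rep("trayY",w,blob(d,w,(22,120,80),(35,255,255),(270,235,325,285),(-.01,.03)))
rep("trayG",w,blob(d,w,(45,100,30),(85,255,255),(250,315,315,380),(-.01,.03)))
rep("tub",w,blob(d,w,(45,90,30),(85,255,255),(320,170,365,225),(.065,.09)))
rep("barlow",w,blob(d,w,*L,(345,140,380,170),(.02,.045)))
rep("bartop",w,blob(d,w,*L,(325,100,375,140),(.06,.09)))
rep("cap",w,blob(d,w,(0,0,80),(179,70,255),(280,110,305,140),(.157,.18)))
rep("can",w,blob(d,w,(20,100,80),(38,255,255),(400,80,440,160),(.157,.18)))
E
```

```text
trayB 1080 mean [0.6019 0.3029 0.0049] circ [0.6009 0.3017] r 0.046 z [0.0015 0.0042 0.0111] rect [601.4 301.1] [89.5 87.8] 29.8
trayY 975 mean [0.4731 0.1246 0.005 ] circ [0.4739 0.1245] r 0.0426 z [0.0011 0.0044 0.0115] rect [472.7 123.9] [82.1 82.2] 62.9
trayG 1287 mean [0.3869 0.303  0.0049] circ [0.3872 0.3017] r 0.0468 z [0.0014 0.0042 0.0112] rect [387.9 302.1] [89.6 92.7] 0.7
dish 1507 mean [0.6366 0.0944 0.0064] circ [0.6362 0.094 ] r 0.0683 z [0.0024 0.0058 0.0116] rect [638.   94.8] [ 79.8 119.8] 87.7
cap 228 mean [ 0.6347 -0.0906  0.1632] circ [ 0.6356 -0.0918] r 0.0172 z [0.156  0.1636 0.1666] rect [635.9 -91.7] [32.3 33.1] 33.3
can 455 mean [ 0.42   -0.3376  0.1626] circ [ 0.4197 -0.3402] r 0.0234 z [0.1556 0.1633 0.1654] rect [ 420.1 -339.1] [44.  44.6] 44.1
tub 687 mean [ 0.4701 -0.0439  0.0761] circ [ 0.4705 -0.0438] r 0.0327 z [0.0735 0.0762 0.0786] rect [470.5 -43.8] [64.1 61.9] 0.3
barlow 377 mean [ 0.5079 -0.2134  0.0323] circ [ 0.509  -0.2154] r 0.0314 z [0.028  0.0326 0.0355] rect [ 507.3 -214.6] [53.6 37.8] 63.8
bartop 928 mean [ 0.5686 -0.2426  0.0766] circ [
[... 1134 characters left out ...]
[385.  303.8] [90.7 92.9] 35.7
tub 543 mean [ 0.4678 -0.0394  0.0742] circ [ 0.4687 -0.0425] r 0.034 z [0.0698 0.0744 0.0773] rect [468.5 -41.8] [61.6 63.9] 32.8
barlow 293 mean [ 0.5082 -0.2099  0.0299] circ [ 0.5081 -0.2136] r 0.0321 z [0.0225 0.0305 0.0339] rect [ 509.6 -212.8] [54.1 44.6] 63.8
bartop 480 mean [ 0.5679 -0.2398  0.0752] circ [ 0.5682 -0.2397] r 0.0495 z [0.0726 0.0752 0.078 ] rect [ 567.9 -240.4] [53.1 89.2] 64.4
cap 124 mean [ 0.6341 -0.0873  0.1622] circ [ 0.6351 -0.0892] r 0.0174 z [0.1588 0.1624 0.1652] rect [634.8 -88. ] [30.1 32.2] 34.9
can 203 mean [ 0.4184 -0.3353  0.1619] circ [ 0.4186 -0.3365] r 0.023 z [0.1582 0.1621 0.1646] rect [ 419.1 -336.8] [43.8 41.4] 18.0
```

>>> step_arm:
  targets:
    - [[0.3,-0.15,0],[0,0,0.12]]
    - [[0.6,-0.3,0],[0,0,0.24]]
    - [[0.99,-0.49,0],[0,0,0.336]]
    - [[0.99,-0.49,0],[0,0,0.336]]
    - [[0.99,-0.49,0],[0,0,0.336]]
    - [[0.99,-0.49,0],[0,0,0.336]]
    - [[0.99,-0.49,0],[0,0,0.336]]
    - [[0.99,-0.49,0],[0,0,0.336]]
    - [[0.99,-0.49,0],[0,0,0.336]]
    - [[0.99,-0.49,0],[0,0,0.336]]
  jaw: 60

```text
time_s: 0.98
position: [0.3929, -0.3102, 0.2312]
tool_rot: [[1.0, 0.004, -0.0], [0.004, -1.0, 0.0], [-0.0, -0.0, -1.0]]
ft_force: [-0.5, -1.0, -1.2]
grip_width: 0.0599
gripper_force: 0.0
```

>>> step_arm:
  targets:
    - [[0.807,-0.734,0],[0,0,0]]
    - [[0.807,-0.734,0],[0,0,0]]
    - [[0.807,-0.734,0],[0,0,0]]
    - [[0.807,-0.734,0],[0,0,0]]
    - [[0.807,-0.734,0],[0,0,0]]
    - [[0.807,-0.734,0],[0,0,0]]
    - [[0.807,-0.734,0],[0,0,0]]
    - [[0.807,-0.734,0],[0,0,0]]
    - [[0.807,-0.734,0.1],[0,0,0]]
    - [[0.807,-0.734,0.15],[0,0,0]]

```text
time_s: 1.82
position: [0.6342, -0.0913, 0.1836]
tool_rot: [[1.0, 0.001, -0.002], [0.001, -1.0, 0.0], [-0.002, -0.0, -1.0]]
ft_force: [-0.3, -0.3, -2.3]
grip_width: 0.0599
gripper_force: 0.0
```

>>> step_arm:
  targets:
    - [[0,0,0.06],[0,0,0]]
    - [[0,0,0.12],[0,0,0]]
    - [[0,0,0.183],[0,0,0]]
    - [[0,0,0.183],[0,0,0]]
    - [[0,0,0.183],[0,0,0]]

```text
time_s: 2.23
position: [0.6334, -0.0927, 0.1309]
tool_rot: [[1.0, -0.002, -0.002], [-0.002, -1.0, 0.0], [-0.002, -0.0, -1.0]]
ft_force: [0.2, -0.8, 0.7]
grip_width: 0.0602
gripper_force: 0.0
```

>>> step_arm:
  targets:
    - [[0,0,0],[0,0,0]]
    - [[0,0,0],[0,0,0]]
    - [[0,0,0],[0,0,0]]
    - [[0,0,0],[0,0,0]]
    - [[0,0,0],[0,0,0]]
    - [[0,0,0],[0,0,0]]
  jaw: 20
  grip_force: 40

```text
time_s: 2.73
position: [0.6345, -0.0917, 0.133]
tool_rot: [[1.0, 0.0, 0.003], [0.0, -1.0, -0.001], [0.003, 0.001, -1.0]]
ft_force: [-0.3, 0.2, 6.1]
grip_width: 0.0331
gripper_force: 40.2
```

>>> step_arm:
  targets:
    - [[0,0,-0.03],[0,0,0]]
    - [[0,0,-0.08],[0,0,0]]
    - [[0,0,-0.14],[0,0,0]]
    - [[0,0,-0.19],[0,0,0]]
    - [[0,0,-0.22],[0,0,0]]
    - [[0,0,-0.23],[0,0,0]]
    - [[0,0,-0.23],[0,0,0]]

```text
time_s: 3.32
position: [0.6339, -0.0914, 0.2007]
tool_rot: [[1.0, -0.0, 0.0], [-0.0, -1.0, -0.0], [0.0, 0.0, -1.0]]
ft_force: [0.1, 0.1, -3.5]
grip_width: 0.0329
gripper_force: 40.4
```

>>> step_arm:
  targets:
    - [[-0.003,-0.03,0],[0,0,0]]
    - [[-0.008,-0.08,0],[0,0,0]]
    - [[-0.015,-0.16,0],[0,0,0]]
    - [[-0.022,-0.25,0],[0,0,0]]
    - [[-0.03,-0.34,0],[0,0,0]]
    - [[-0.036,-0.43,0],[0,0,0]]
    - [[-0.044,-0.52,0],[0,0,0]]
    - [[-0.05,-0.61,0],[0,0,0]]
    - [[-0.058,-0.7,0],[0,0,0]]
    - [[-0.066,-0.79,0],[0,0,0]]

```text
time_s: 4.15
position: [0.6129, 0.1483, 0.1996]
tool_rot: [[1.0, 0.001, -0.002], [0.001, -1.0, 0.0], [-0.002, -0.0, -1.0]]
ft_force: [-0.2, 0.6, -3.6]
grip_width: 0.0329
gripper_force: 40.3
```

>>> step_arm:
  targets:
    - [[-0.007,-0.09,0],[0,0,0]]
    - [[-0.014,-0.18,0],[0,0,0]]
    - [[-0.022,-0.27,0],[0,0,0]]
    - [[-0.03,-0.35,0],[0,0,0]]
    - [[-0.036,-0.42,0],[0,0,0]]
    - [[-0.04,-0.48,0],[0,0,0]]
    - [[-0.044,-0.51,0],[0,0,0]]
    - [[-0.044,-0.523,0],[0,0,0]]
    - [[-0.044,-0.523,0],[0,0,0]]
    - [[-0.044,-0.523,0],[0,0,0]]

```text
time_s: 4.98
position: [0.6008, 0.302, 0.2001]
tool_rot: [[1.0, -0.0, -0.001], [-0.0, -1.0, -0.0], [-0.001, 0.0, -1.0]]
ft_force: [0.4, -0.7, -3.2]
grip_width: 0.0328
gripper_force: 40.5
```

>>> step_arm:
  targets:
    - [[0,0,0.04],[0,0,0]]
    - [[0,0,0.1],[0,0,0]]
    - [[0,0,0.15],[0,0,0]]
    - [[0,0,0.185],[0,0,0]]
    - [[0,0,0.2],[0,0,0]]
    - [[0,0,0.21],[0,0,0]]
    - [[0,0,0.213],[0,0,0]]
    - [[0,0,0.213],[0,0,0]]

```text
time_s: 5.65
position: [0.6013, 0.3024, 0.1372]
tool_rot: [[1.0, -0.0, 0.001], [-0.0, -1.0, 0.0], [0.001, -0.0, -1.0]]
ft_force: [0.1, -0.6, -3.5]
grip_width: 0.0329
gripper_force: 40.4
```

>>> step_arm:
  targets:
    - [[0,0,0.003],[0,0,0]]
    - [[0,0,0.006],[0,0,0]]
    - [[0,0,0.006],[0,0,0]]

```text
time_s: 5.9
position: [0.6014, 0.3027, 0.136]
tool_rot: [[1.0, 0.0, 0.002], [0.0, -1.0, 0.001], [0.002, -0.001, -1.0]]
ft_force: [-0.4, 0.5, 3.9]
grip_width: 0.033
gripper_force: 41.1
```

>>> step_arm:
  targets:
    - [[0,0,0],[0,0,0]]
    - [[0,0,0],[0,0,0]]
    - [[0,0,0],[0,0,0]]
    - [[0,0,0],[0,0,0]]
    - [[0,0,-0.05],[0,0,0]]
    - [[0,0,-0.12],[0,0,0]]
    - [[0,0,-0.24],[0,0,0]]
    - [[0,0,-0.34],[0,0,0]]
    - [[0,0,-0.34],[0,0,0]]
  jaw: 60

```text
time_s: 6.65
position: [0.6026, 0.3031, 0.2439]
tool_rot: [[1.0, 0.0, 0.011], [0.0, -1.0, 0.003], [0.011, -0.003, -1.0]]
ft_force: [1.1, -0.4, -0.4]
grip_width: 0.06
gripper_force: 0.0
```

```bash
python3 - <<'E'
from h import *
d=get_image("side"); save("side1",d["img"]); w=cloud(d)
rep("cap",w,blob(d,w,(0,0,80),(179,70,255),(170,170,240,300),(.157,.18))); st()
E
```

```text
cap 193 mean [0.5997 0.3075 0.1646] circ [0.6017 0.3064] r 0.0173 z [0.1588 0.1652 0.1674] rect [601.9 305.7] [30.4 32.8] 80.1
6.7 [0.6019 0.3028 0.2404] [[1.0, -0.0, 0.007], [-0.0, -1.0, 0.002], [0.007, -0.002, -1.0]] [ 16.7  34.4  51.    0.   94.1 106.7] [-0.5  0.4 -0.5] 0.05991967336577846
```

>>> step_arm:
  targets:
    - [[-0.28,1,0],[0,0,0]]
    - [[-0.28,1,0],[0,0,0]]
    - [[-0.28,1,0],[0,0,0]]
    - [[-0.28,1,0],[0,0,0]]
    - [[-0.28,1,0],[0,0,0]]
    - [[-0.28,1,0],[0,0,0]]
    - [[-0.28,1,0],[0,0,0]]
    - [[-0.28,1,0],[0,0,0]]
  jaw: 75

```text
time_s: 7.37
position: [0.5153, -0.0009, 0.2358]
tool_rot: [[1.0, -0.003, -0.002], [-0.003, -1.0, -0.0], [-0.002, 0.0, -1.0]]
ft_force: [0.8, 1.1, 0.2]
grip_width: 0.0754
gripper_force: 0.0
```

>>> step_arm:
  targets:
    - [[-0.28,1,0],[0,0,0]]
    - [[-0.28,1,0],[0,0,0]]
    - [[-0.28,1,0],[0,0,0]]
    - [[-0.28,1,0],[0,0,0]]
    - [[-0.28,1,0],[0,0,0]]
    - [[-0.28,1,0],[0,0,0]]
    - [[-0.28,1,0],[0,0,0]]
    - [[-0.28,1,0],[0,0,0]]

```text
time_s: 8.03
position: [0.4311, -0.3012, 0.2355]
tool_rot: [[1.0, -0.003, -0.001], [-0.003, -1.0, 0.0], [-0.001, -0.0, -1.0]]
ft_force: [0.4, -0.4, -0.7]
grip_width: 0.0747
gripper_force: 0.0
```

>>> step_arm:
  targets:
    - [[-0.047,0.137,0],[0,0,0]]
    - [[-0.047,0.137,0.06],[0,0,0]]
    - [[-0.047,0.137,0.16],[0,0,0]]
    - [[-0.047,0.137,0.16],[0,0,0]]
    - [[-0.047,0.137,0.16],[0,0,0]]

```text
time_s: 8.45
position: [0.4183, -0.3379, 0.1876]
tool_rot: [[1.0, -0.0, -0.003], [-0.0, -1.0, 0.003], [-0.003, -0.003, -1.0]]
ft_force: [-0.0, -0.4, 0.1]
grip_width: 0.0751
gripper_force: 0.0
```

>>> step_arm:
  targets:
    - [[0,0,0.06],[0,0,0]]
    - [[0,0,0.12],[0,0,0]]
    - [[0,0,0.175],[0,0,0]]
    - [[0,0,0.175],[0,0,0]]
    - [[0,0,0.175],[0,0,0]]

```text
time_s: 8.87
position: [0.4193, -0.3385, 0.1373]
tool_rot: [[1.0, 0.001, 0.0], [0.001, -1.0, -0.0], [0.0, 0.0, -1.0]]
ft_force: [0.0, -0.7, -0.2]
grip_width: 0.075
gripper_force: 0.0
```

>>> step_arm:
  targets:
    - [[0,0,0],[0,0,0]]
    - [[0,0,0],[0,0,0]]
    - [[0,0,0],[0,0,0]]
    - [[0,0,0],[0,0,0]]
    - [[0,0,0],[0,0,0]]
    - [[0,0,0],[0,0,0]]
  jaw: 30
  grip_force: 40

```text
time_s: 9.37
position: [0.4193, -0.3392, 0.1379]
tool_rot: [[1.0, -0.0, 0.002], [-0.0, -1.0, -0.002], [0.002, 0.002, -1.0]]
ft_force: [-0.4, 0.1, 5.7]
grip_width: 0.0446
gripper_force: 40.5
```

>>> step_arm:
  targets:
    - [[0,0,-0.03],[0,0,0]]
    - [[0,0,-0.08],[0,0,0]]
    - [[0,0,-0.15],[0,0,0]]
    - [[0,0,-0.22],[0,0,0]]
    - [[0,0,-0.29],[0,0,0]]
    - [[0,0,-0.34],[0,0,0]]
    - [[0,0,-0.37],[0,0,0]]
    - [[0,0,-0.38],[0,0,0]]
    - [[0,0,-0.38],[0,0,0]]

```text
time_s: 10.12
position: [0.4188, -0.3386, 0.2506]
tool_rot: [[1.0, -0.0, 0.0], [-0.0, -1.0, -0.0], [0.0, 0.0, -1.0]]
ft_force: [-0.5, 0.8, -2.9]
grip_width: 0.045
gripper_force: 41.8
```

>>> step_arm:
  targets:
    - [[0.003,-0.03,0],[0,0,0]]
    - [[0.009,-0.08,0],[0,0,0]]
    - [[0.019,-0.16,0],[0,0,0]]
    - [[0.03,-0.26,0],[0,0,0]]
    - [[0.042,-0.36,0],[0,0,0]]
    - [[0.054,-0.46,0],[0,0,0]]
    - [[0.065,-0.56,0],[0,0,0]]
    - [[0.077,-0.66,0],[0,0,0]]
    - [[0.089,-0.76,0],[0,0,0]]
    - [[0.1,-0.86,0],[0,0,0]]

```text
time_s: 10.95
position: [0.448, -0.0778, 0.2496]
tool_rot: [[1.0, 0.0, -0.001], [0.0, -1.0, 0.001], [-0.001, -0.001, -1.0]]
ft_force: [0.5, 0.1, -2.2]
grip_width: 0.0447
gripper_force: 41.9
```

>>> step_arm:
  targets:
    - [[0.012,-0.1,0],[0,0,0]]
    - [[0.024,-0.2,0],[0,0,0]]
    - [[0.036,-0.3,0],[0,0,0]]
    - [[0.048,-0.4,0],[0,0,0]]
    - [[0.058,-0.49,0],[0,0,0]]
    - [[0.068,-0.57,0],[0,0,0]]
    - [[0.075,-0.63,0],[0,0,0]]
    - [[0.08,-0.67,0],[0,0,0]]
    - [[0.08,-0.685,0],[0,0,0]]
    - [[0.08,-0.685,0],[0,0,0]]

```text
time_s: 11.78
position: [0.4718, 0.1262, 0.2497]
tool_rot: [[1.0, 0.002, -0.001], [0.002, -1.0, 0.0], [-0.001, -0.0, -1.0]]
ft_force: [-0.1, -0.6, -2.6]
grip_width: 0.045
gripper_force: 41.9
```

>>> step_arm:
  targets:
    - [[0,0,0.03],[0,0,0]]
    - [[0,0,0.09],[0,0,0]]
    - [[0,0,0.17],[0,0,0]]
    - [[0,0,0.25],[0,0,0]]
    - [[0,0,0.3],[0,0,0]]
    - [[0,0,0.335],[0,0,0]]
    - [[0,0,0.353],[0,0,0]]
    - [[0,0,0.36],[0,0,0]]
    - [[0,0,0.36],[0,0,0]]
    - [[0,0,0.36],[0,0,0]]

```text
time_s: 12.62
position: [0.4731, 0.1247, 0.1427]
tool_rot: [[1.0, -0.001, 0.001], [-0.001, -1.0, -0.0], [0.001, 0.0, -1.0]]
ft_force: [0.2, -0.5, -3.1]
grip_width: 0.0447
gripper_force: 41.8
```

>>> step_arm:
  targets:
    - [[0,0,0.004],[0,0,0]]
    - [[0,0,0.008],[0,0,0]]
    - [[0,0,0.008],[0,0,0]]

```text
time_s: 12.87
position: [0.4735, 0.1248, 0.1409]
tool_rot: [[1.0, -0.0, 0.003], [-0.0, -1.0, -0.0], [0.003, 0.0, -1.0]]
ft_force: [-0.7, -1.9, 4.3]
grip_width: 0.045
gripper_force: 42.5
```

>>> step_arm:
  targets:
    - [[0,0,0],[0,0,0]]
    - [[0,0,0],[0,0,0]]
    - [[0,0,0],[0,0,0]]
    - [[0,0,0],[0,0,0]]
    - [[0,0,-0.05],[0,0,0]]
    - [[0,0,-0.12],[0,0,0]]
    - [[0,0,-0.2],[0,0,0]]
    - [[0,0,-0.2],[0,0,0]]
  jaw: 75

```text
time_s: 13.53
position: [0.4745, 0.125, 0.2037]
tool_rot: [[1.0, 0.0, 0.007], [0.0, -1.0, 0.0], [0.007, -0.0, -1.0]]
ft_force: [0.5, 1.3, 0.1]
grip_width: 0.0751
gripper_force: 0.0
```

>>> step_arm:
  targets:
    - [[-0.013,0.559,0],[0,0,0]]
    - [[-0.013,0.559,0],[0,0,0]]
    - [[-0.013,0.559,0],[0,0,0]]
    - [[-0.013,0.559,0],[0,0,0]]
    - [[-0.013,0.559,0.1],[0,0,0]]
    - [[-0.013,0.559,0.2],[0,0,0]]
    - [[-0.013,0.559,0.3],[0,0,0]]
    - [[-0.013,0.559,0.3],[0,0,0]]
  jaw: 85

```text
time_s: 14.2
position: [0.4663, -0.0423, 0.1054]
tool_rot: [[1.0, -0.001, -0.009], [-0.001, -1.0, 0.003], [-0.009, -0.003, -1.0]]
ft_force: [-0.9, -0.2, -0.4]
grip_width: 0.0848
gripper_force: 0.0
```

```bash
python3 - <<'E'
from h import *
d=get_image("side"); save("side2",d["img"]); w=cloud(d)
rep("can",w,blob(d,w,(20,100,80),(38,255,255),(270,130,330,280),(.157,.18))); st()
E
```

```text
can 384 mean [0.4718 0.1277 0.1648] circ [0.4737 0.125 ] r 0.0236 z [0.1601 0.1652 0.1676] rect [473.8 125.3] [43.2 45.7] 35.8
14.25 [ 0.4676 -0.0425  0.1081] [[1.0, -0.0, -0.005], [-0.0, -1.0, 0.002], [-0.005, -0.002, -1.0]] [-19.7  22.   97.5   0.   60.8  70.3] [-0.2 -0.1  0.6] 0.08474840018608569
```

View pics/side2.png

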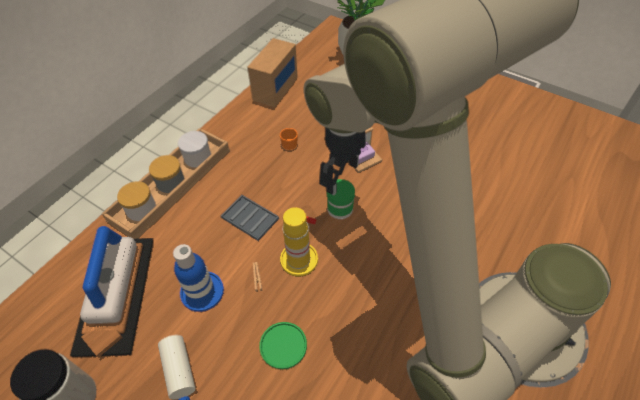

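The bottle at (200,285) and the can at (297,250) both stand upright in their trays. Next is the tub.

>>> step_arm:
  targets:
    - [[0,0,0.06],[0,0,0]]
    - [[0,0,0.12],[0,0,0]]
    - [[0,0,0.18],[0,0,0]]
    - [[0,0,0.22],[0,0,0]]
    - [[0,0,0.22],[0,0,0]]
    - [[0,0,0.22],[0,0,0]]

```text
time_s: 14.75
position: [0.4697, -0.0429, 0.0451]
tool_rot: [[1.0, 0.0, 0.001], [0.0, -1.0, -0.0], [0.001, 0.0, -1.0]]
ft_force: [-0.9, 0.8, 0.6]
grip_width: 0.0848
gripper_force: 0.0
```

>>> step_arm:
  targets:
    - [[0,0,0],[0,0,0]]
    - [[0,0,0],[0,0,0]]
    - [[0,0,0],[0,0,0]]
    - [[0,0,0],[0,0,0]]
    - [[0,0,0],[0,0,0]]
    - [[0,0,0],[0,0,0]]
  jaw: 50
  grip_force: 40

```text
time_s: 15.25
position: [0.4699, -0.0431, 0.0455]
tool_rot: [[1.0, 0.0, 0.003], [0.0, -1.0, -0.001], [0.003, 0.001, -1.0]]
ft_force: [-1.1, -0.2, 8.0]
grip_width: 0.0649
gripper_force: 42.4
```

>>> step_arm:
  targets:
    - [[0,0,-0.03],[0,0,0]]
    - [[0,0,-0.08],[0,0,0]]
    - [[0,0,-0.15],[0,0,0]]
    - [[0,0,-0.22],[0,0,0]]
    - [[0,0,-0.3],[0,0,0]]
    - [[0,0,-0.4],[0,0,0]]
    - [[0,0,-0.5],[0,0,0]]
    - [[0,0,-0.58],[0,0,0]]
    - [[0,0,-0.62],[0,0,0]]
    - [[0,0,-0.62],[0,0,0]]

```text
time_s: 16.08
position: [0.4696, -0.0429, 0.2334]
tool_rot: [[1.0, 0.0, 0.006], [0.0, -1.0, -0.002], [0.006, 0.002, -1.0]]
ft_force: [-0.1, 0.5, -1.4]
grip_width: 0.0643
gripper_force: 45.3
```

>>> step_arm:
  targets:
    - [[-0.02,-0.03,0],[0,0,0]]
    - [[-0.06,-0.07,0],[0,0,0]]
    - [[-0.11,-0.13,0],[0,0,0]]
    - [[-0.16,-0.2,0],[0,0,0]]
    - [[-0.21,-0.28,0],[0,0,0]]
    - [[-0.25,-0.36,0],[0,0,0]]
    - [[-0.27,-0.44,0],[0,0,0]]
    - [[-0.277,-0.53,0],[0,0,0]]
    - [[-0.277,-0.62,0],[0,0,0]]
    - [[-0.277,-0.71,0],[0,0,0]]

```text
time_s: 16.92
position: [0.384, 0.1717, 0.2288]
tool_rot: [[1.0, -0.0, -0.003], [-0.0, -1.0, -0.0], [-0.003, 0.0, -1.0]]
ft_force: [1.1, -0.4, -1.2]
grip_width: 0.0644
gripper_force: 45.3
```

>>> step_arm:
  targets:
    - [[0,-0.09,0],[0,0,0]]
    - [[0,-0.18,0],[0,0,0]]
    - [[0,-0.26,0],[0,0,0]]
    - [[0,-0.33,0],[0,0,0]]
    - [[0,-0.39,0],[0,0,0]]
    - [[0,-0.43,0],[0,0,0]]
    - [[0,-0.443,0],[0,0,0]]
    - [[0,-0.443,0],[0,0,0]]
    - [[0,-0.443,0],[0,0,0]]

```text
time_s: 17.67
position: [0.3855, 0.3025, 0.2294]
tool_rot: [[1.0, -0.0, -0.001], [-0.0, -1.0, -0.001], [-0.001, 0.001, -1.0]]
ft_force: [-0.4, -0.5, -1.7]
grip_width: 0.0646
gripper_force: 45.3
```

>>> step_arm:
  targets:
    - [[0,0,0.05],[0,0,0]]
    - [[0,0,0.14],[0,0,0]]
    - [[0,0,0.25],[0,0,0]]
    - [[0,0,0.36],[0,0,0]]
    - [[0,0,0.46],[0,0,0]]
    - [[0,0,0.54],[0,0,0]]
    - [[0,0,0.58],[0,0,0]]
    - [[0,0,0.602],[0,0,0]]
    - [[0,0,0.602],[0,0,0]]
    - [[0,0,0.602],[0,0,0]]

```text
time_s: 18.5
position: [0.3863, 0.3026, 0.0497]
tool_rot: [[1.0, -0.001, 0.001], [-0.001, -1.0, 0.0], [0.001, -0.0, -1.0]]
ft_force: [-0.5, -0.6, -1.6]
grip_width: 0.0647
gripper_force: 46.1
```

>>> step_arm:
  targets:
    - [[0,0,0.003],[0,0,0]]
    - [[0,0,0.006],[0,0,0]]
    - [[0,0,0.006],[0,0,0]]

```text
time_s: 18.75
position: [0.3862, 0.303, 0.048]
tool_rot: [[1.0, -0.0, 0.001], [-0.0, -1.0, 0.0], [0.001, -0.0, -1.0]]
ft_force: [-0.9, -1.7, 2.5]
grip_width: 0.0645
gripper_force: 46.5
```

>>> step_arm:
  targets:
    - [[0,0,0],[0,0,0]]
    - [[0,0,0],[0,0,0]]
    - [[0,0,0],[0,0,0]]
    - [[0,0,-0.02],[0,0,0]]
    - [[0,0,-0.07],[0,0,0]]
    - [[0,0,-0.15],[0,0,0]]
    - [[0,0,-0.28],[0,0,0]]
    - [[0,0,-0.42],[0,0,0]]
    - [[0,0,-0.56],[0,0,0]]
    - [[0,0,-0.64],[0,0,0]]
  jaw: 85

```text
time_s: 19.58
position: [0.3862, 0.3034, 0.2443]
tool_rot: [[1.0, 0.0, 0.005], [0.0, -1.0, 0.002], [0.005, -0.002, -1.0]]
ft_force: [0.6, -0.1, -0.1]
grip_width: 0.085
gripper_force: 0.0
```

>>> step_arm:
  targets:
    - [[0.2,0.9,0],[0,0,0]]
    - [[0.2,0.9,0],[0,0,0]]
    - [[0.2,0.9,0],[0,0,0]]
    - [[0.2,0.9,0],[0,0,0]]
    - [[0.2,0.9,0],[0,0,0]]
    - [[0.2,0.9,0],[0,0,0]]
    - [[0.2,0.9,0],[0,0,0]]
    - [[0.2,0.9,0],[0,0,0]]

```text
time_s: 20.25
position: [0.4468, 0.0291, 0.2397]
tool_rot: [[1.0, -0.005, 0.001], [-0.005, -1.0, -0.001], [0.001, 0.001, -1.0]]
ft_force: [-0.4, 0.4, 0.3]
grip_width: 0.0855
gripper_force: 0.0
```

>>> step_arm:
  targets:
    - [[0.193,0.816,0],[0,0,0.1]]
    - [[0.193,0.816,0],[0,0,0.2]]
    - [[0.193,0.816,0],[0,0,0.3]]
    - [[0.193,0.816,0],[0,0,0.4]]
    - [[0.193,0.816,0],[0,0,0.5]]
    - [[0.193,0.816,0],[0,0,0.567]]
    - [[0.193,0.816,0],[0,0,0.567]]
    - [[0.193,0.816,0],[0,0,0.567]]
    - [[0.193,0.816,0],[0,0,0.567]]
  jaw: 75

```text
time_s: 21.0
position: [0.5036, -0.2109, 0.2395]
tool_rot: [[0.903, -0.43, -0.0], [-0.43, -0.903, 0.001], [-0.001, -0.0, -1.0]]
ft_force: [0.3, 0.3, -0.1]
grip_width: 0.0753
gripper_force: 0.0
```

```bash
python3 - <<'E'
from h import *
d=get_image("wrist"); save("wrist3",d["img"]); w=cloud(d)
L=((120,25,80),(165,255,255))
rep("barlow",w,blob(d,w,*L,(0,0,640,400),(.02,.045)))
rep("bartop",w,blob(d,w,*L,(0,0,640,400),(.06,.09)))
d=get_image("side"); save("side3",d["img"]); w=cloud(d)
rep("tub",w,blob(d,w,(45,90,30),(85,255,255),(250,270,330,370),(.07,.09)))
rep("dishS",w,blob(d,w,(0,0,20),(179,90,140),(215,190,285,242),(.007,.015)))
d=dict(np.load("top0.npz")); w=cloud(d)
rep("dishT",w,blob(d,w,(0,0,20),(179,90,140),(262,135,308,195),(.007,.015))); st()
E
```

```text
barlow 1102 mean [ 0.5028 -0.2125  0.0328] circ [ 0.5513 -0.2346] r 0.0683 z [0.0314 0.0328 0.0341] rect [ 552.6 -235. ] [ 52.2 133.2] 65.5
bartop 7095 mean [ 0.5698 -0.2441  0.0767] circ [ 0.5685 -0.2432] r 0.0502 z [0.0751 0.0767 0.0781] rect [ 568.3 -243.3] [53.5 89.7] 64.8
tub 974 mean [0.3841 0.3058 0.0776] circ [0.3863 0.305 ] r 0.0337 z [0.0748 0.0778 0.0802] rect [384.8 304.6] [63.3 65.4] 37.9
dishS 360 mean [0.6329 0.0976 0.0089] circ [0.6356 0.0969] r 0.0679 z [0.0072 0.0087 0.0115] rect [635.1  96.5] [ 79.4 116.9] 87.7
dishT 544 mean [0.6373 0.094  0.0096] circ [0.6362 0.094 ] r 0.0683 z [0.0072 0.0094 0.0127] rect [636.1  93.9] [ 78.  116.3] 88.2
21.1 [ 0.5036 -0.2102  0.2398] [[0.903, -0.429, 0.0], [-0.429, -0.903, 0.0], [0.0, -0.0, -1.0]] [-35.1  21.   74.1   0.   84.8  80.3] [ 0.6 -0.4  0.3] 0.07491410187235199
```

View pics/wrist3.png

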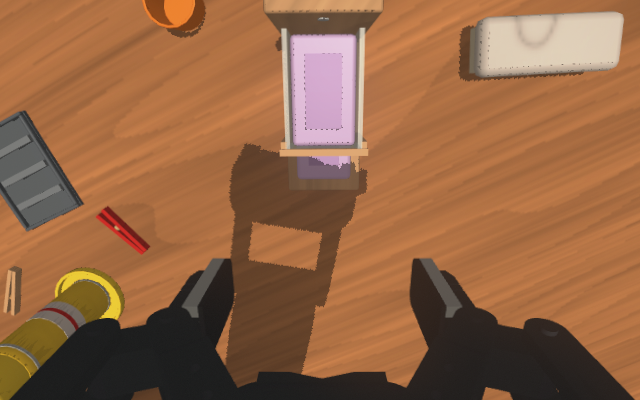

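View pics/side3.png

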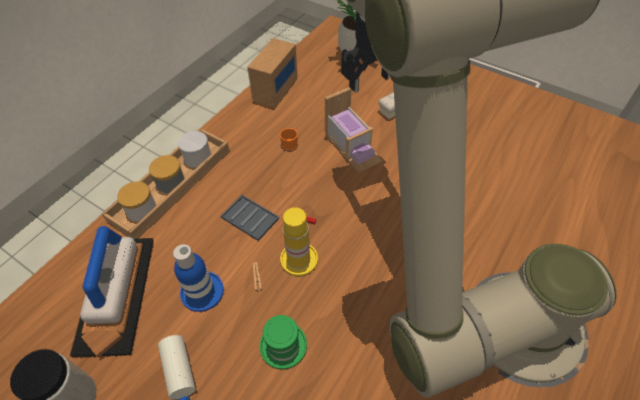

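All three containers stand in their trays: bottle at (200,285), can at (297,250), tub at (284,342). The jaws line up with the bar at (325,170) in the wrist view. I'll descend over the mouth now.

>>> step_arm:
  targets:
    - [[0.003,0.003,0.12],[0,0,0]]
    - [[0.003,0.003,0.24],[0,0,0]]
    - [[0.003,0.003,0.36],[0,0,0]]
    - [[0.003,0.003,0.46],[0,0,0]]
    - [[0.003,0.003,0.55],[0,0,0]]
    - [[0.003,0.003,0.63],[0,0,0]]
    - [[0.003,0.003,0.69],[0,0,0]]
    - [[0.003,0.003,0.73],[0,0,0]]
    - [[0.003,0.003,0.745],[0,0,0]]
    - [[0.003,0.003,0.745],[0,0,0]]

```text
time_s: 21.93
position: [0.504, -0.2118, 0.0157]
tool_rot: [[0.903, -0.43, -0.001], [-0.43, -0.903, 0.001], [-0.001, -0.0, -1.0]]
ft_force: [-0.3, 0.5, 0.0]
grip_width: 0.0747
gripper_force: 0.0
```

>>> step_arm:
  targets:
    - [[0,0,0],[0,0,0]]
    - [[0,0,0],[0,0,0]]
    - [[0,0,0],[0,0,0]]
    - [[0,0,0],[0,0,0]]
    - [[0,0,0],[0,0,0]]
    - [[0,0,0],[0,0,0]]
  jaw: 40
  grip_force: 50

```text
time_s: 22.43
position: [0.5047, -0.2129, 0.0174]
tool_rot: [[0.903, -0.431, 0.002], [-0.431, -0.903, -0.001], [0.002, 0.0, -1.0]]
ft_force: [-0.7, 3.3, 6.2]
grip_width: 0.0526
gripper_force: 53.0
```

>>> step_arm:
  targets:
    - [[-0.02,0,0],[0,0,0]]
    - [[-0.05,0,0],[0,0,0]]
    - [[-0.085,0,0],[0,0,0]]
    - [[-0.12,0,0],[0,0,0]]
    - [[-0.155,0,0],[0,0,0]]
    - [[-0.19,0,0],[0,0,0]]
    - [[-0.225,0,0],[0,0,0]]
    - [[-0.25,0,0],[0,0,0]]
    - [[-0.265,0,0],[0,0,0]]
    - [[-0.265,0,0],[0,0,0]]

```text
time_s: 23.27
position: [0.4319, -0.1785, 0.0165]
tool_rot: [[0.902, -0.431, 0.0], [-0.431, -0.902, -0.0], [0.0, 0.0, -1.0]]
ft_force: [-3.6, 0.5, 8.3]
grip_width: 0.0526
gripper_force: 53.3
```

```bash
python3 - <<'E'
from h import *
d=get_image("wrist"); save("wrist4",d["img"]); w=cloud(d)
L=((120,25,80),(165,255,255))
rep("bar",w,blob(d,w,*L,(0,0,640,400),(.01,.04)))
rep("bartop",w,blob(d,w,*L,(0,0,640,400),(.045,.09)))
st()
E
```

```text
bar 30948 mean [ 0.4655 -0.1948  0.0322] circ [ 0.4732 -0.1989] r 0.064 z [0.0307 0.0325 0.0337] rect [ 472.8 -198.1] [ 53.8 118.8] 64.7
bartop none 0
23.32 [ 0.4319 -0.1785  0.0164] [[0.902, -0.431, -0.001], [-0.431, -0.902, 0.0], [-0.001, 0.0, -1.0]] [-37.   30.6 103.7  -0.   45.8  78.5] [-3.5  0.9  8.9] 0.05238844709041056
```

View pics/wrist4.png

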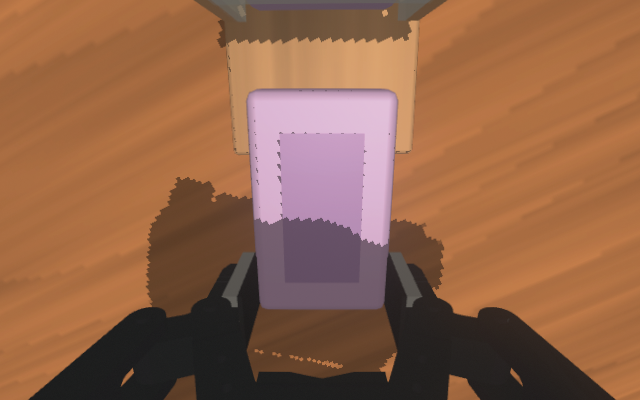

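The bar is out and held, spanning (248–397, 90–308), clear of the chute. I'll measure its offset from the TCP and then lift.

```bash
python3 - <<'E'
from h import *
d=get_image("wrist"); w=cloud(d); L=((120,25,60),(165,255,255))
m=blob(d,w,*L,(240,75,405,315),(.026,.04)); rep("bar",w,m)
s=env.observe(); q=(w[m]-s["position"])@np.array(s["tool_rot"]); print(np.round(q.min(0),4),np.round(q.max(0),4),np.percentile(q,[.5,99.5],axis=0).mean(0))
E
```

```text
bar 30255 mean [ 0.464  -0.1941  0.0324] circ [ 0.4593 -0.1917] r 0.0501 z [0.0309 0.0325 0.0338] rect [ 459.3 -191.7] [54.4 89.1] 64.4
[-0.0141 -0.0271 -0.0192] [ 0.0751  0.0273 -0.0109] [ 0.03108505  0.00026204 -0.01575079]
```

>>> step_arm:
  targets:
    - [[-0.01,0,-0.02],[0,0,0]]
    - [[-0.02,0,-0.06],[0,0,0]]
    - [[-0.02,0,-0.12],[0,0,0]]
    - [[-0.02,0,-0.2],[0,0,0]]
    - [[-0.02,0,-0.28],[0,0,0]]
    - [[-0.02,0,-0.34],[0,0,0]]
    - [[-0.02,0,-0.38],[0,0,0]]
    - [[-0.02,0,-0.4],[0,0,0]]
    - [[-0.02,0,-0.4],[0,0,0]]

```text
time_s: 24.12
position: [0.427, -0.176, 0.1367]
tool_rot: [[0.903, -0.431, 0.001], [-0.431, -0.903, -0.001], [0.001, 0.0, -1.0]]
ft_force: [-0.3, -0.5, -1.8]
grip_width: 0.0527
gripper_force: 52.6
```

>>> step_arm:
  targets:
    - [[0.004,-0.03,0],[0,0,0]]
    - [[0.012,-0.08,0],[0,0,0]]
    - [[0.02,-0.15,0],[0,0,0]]
    - [[0.03,-0.23,0],[0,0,0]]
    - [[0.04,-0.31,0],[0,0,0]]
    - [[0.05,-0.39,0],[0,0,0]]
    - [[0.06,-0.46,0],[0,0,0]]
    - [[0.07,-0.52,0],[0,0,0]]
    - [[0.078,-0.57,0],[0,0,0]]
    - [[0.08,-0.6,0],[0,0,0]]

```text
time_s: 24.95
position: [0.5264, -0.022, 0.1345]
tool_rot: [[0.903, -0.43, -0.002], [-0.43, -0.903, 0.001], [-0.003, 0.0, -1.0]]
ft_force: [-0.2, -1.1, -1.2]
grip_width: 0.0525
gripper_force: 52.6
```

>>> step_arm:
  targets:
    - [[0.006,-0.04,0],[0,0,-0.04]]
    - [[0.014,-0.1,0],[0,0,-0.1]]
    - [[0.024,-0.17,0],[0,0,-0.18]]
    - [[0.034,-0.24,0],[0,0,-0.26]]
    - [[0.044,-0.31,0],[0,0,-0.34]]
    - [[0.054,-0.38,0],[0,0,-0.42]]
    - [[0.062,-0.44,0],[0,0,-0.48]]
    - [[0.067,-0.475,0],[0,0,-0.52]]
    - [[0.067,-0.475,0],[0,0,-0.52]]
    - [[0.067,-0.475,0],[0,0,-0.52]]

```text
time_s: 25.78
position: [0.6054, 0.0959, 0.1353]
tool_rot: [[0.999, -0.037, -0.001], [-0.037, -0.999, -0.0], [-0.001, 0.0, -1.0]]
ft_force: [0.3, -0.7, -0.5]
grip_width: 0.0524
gripper_force: 52.6
```

```bash
python3 - <<'E'
from h import *
d=get_image("wrist"); save("wrist5",d["img"]); w=cloud(d); L=((120,25,60),(165,255,255))
m=blob(d,w,*L,(200,60,450,330),(.1,.18)); rep("bar",w,m)
s=env.observe(); q=(w[m]-s["position"])@np.array(s["tool_rot"]); print(np.percentile(q,[.5,99.5],axis=0).mean(0))
A=np.c_[w[m][:,:2],np.ones(m.sum())]; print("slope",np.linalg.lstsq(A,w[m][:,2],rcond=None)[0][:2])
hs=blob(d,w,(0,0,20),(179,90,140),(0,0,640,200),(.007,.016)); rep("dish",w,hs)
d=get_image("top"); save("top5",d["img"]); w=cloud(d)
rep("bartop",w,blob(d,w,*L,(395,150,465,230),(.03,.09)))
st()
E
```

```text
bar 30003 mean [0.6407 0.0948 0.1504] circ [0.6358 0.0949] r 0.0502 z [0.149  0.1505 0.1516] rect [636.1  95.2] [54.1 89.3] 87.6
[ 0.03120814 -0.00076554 -0.01417673]
slope [-0.0101907  -0.00017347]
dish 1011 mean [0.7005 0.141  0.0104] circ [0.6649 0.1981] r 0.1467 z [0.008  0.0105 0.0121] rect [712.  206.7] [119.4 292.7] 10.7
bartop 775 mean [ 0.5691 -0.2446  0.0548] circ [ 0.5701 -0.2442] r 0.0474 z [0.0523 0.0548 0.0575] rect [ 572.2 -246.4] [52.4 88.9] 64.6
25.88 [0.6052 0.0952 0.1357] [[0.999, -0.038, -0.001], [-0.038, -0.999, -0.0], [-0.001, 0.0, -1.0]] [-2.1 32.5 72.3 -0.  75.2 90.1] [ 0.4 -0.8 -1.5] 0.05272322475095524
```

View pics/wrist5.png

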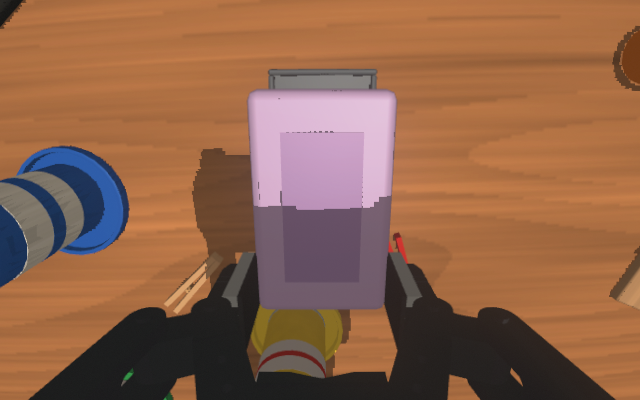

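View pics/top5.png

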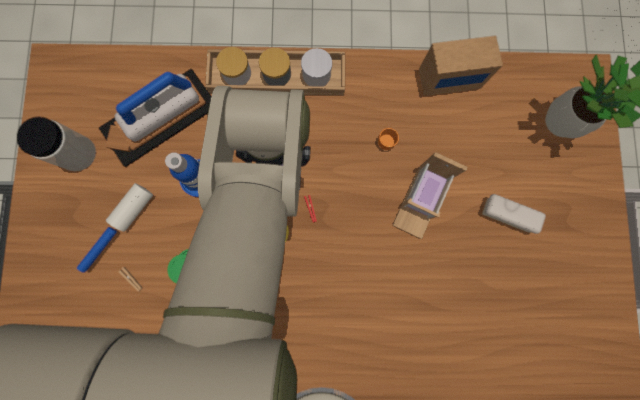

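The bar hangs centred over the dish, and the chute bars have settled 22 mm, with the top face now at 0.055. Before lowering I'll check that the forearm clears the can.

```bash
python3 - <<'E'
from h import *
d=get_image("top"); w=cloud(d)
for (u,v) in [(255,110),(255,170),(250,200),(240,250),(220,300)]: print(u,v,np.round(w[v,u],3))
x,y,z=w[...,0],w[...,1],w[...,2]
m=(abs(x-.473)<.03)&(abs(y-.125)<.03)&(z>.2); print(np.nanmax(z[m]) if m.any() else None, np.nanmin(z[m]) if m.any() else None)
m=(np.hypot(x-.601,y-.3027)<.05)&(z>.18); print("over bottle",m.sum(), np.nanmin(z[m]) if m.any() else None)
d=get_image("side"); save("side6",d["img"])
E
```

```text
255 110 [0.604 0.095 0.438]
255 170 [0.518 0.088 0.464]
250 200 [0.477 0.088 0.49 ]
240 250 [0.42  0.087 0.539]
220 300 [0.376 0.096 0.574]
0.5223010263618014 0.43937317127957415
over bottle 0 None
```

View pics/side6.png

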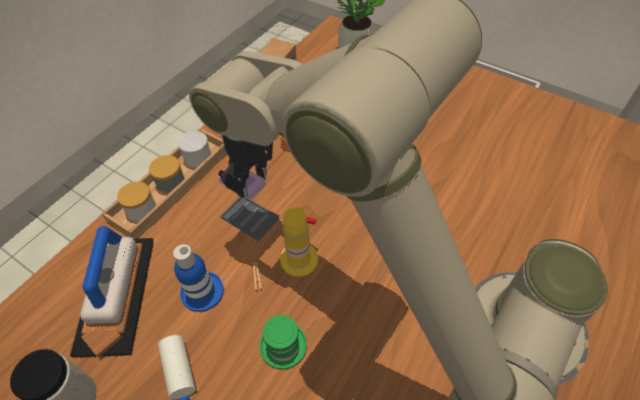

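There's ample room above the can at (297,230): the forearm's underside is about 0.37 m up now and 0.25 m once lowered. I'll lower the bar.

>>> step_arm:
  targets:
    - [[0,0,0.04],[0,0,0]]
    - [[0,0,0.1],[0,0,0]]
    - [[0,0,0.17],[0,0,0]]
    - [[0,0,0.24],[0,0,0]]
    - [[0,0,0.3],[0,0,0]]
    - [[0,0,0.35],[0,0,0]]
    - [[0,0,0.375],[0,0,0]]
    - [[0,0,0.387],[0,0,0]]
    - [[0,0,0.387],[0,0,0]]
    - [[0,0,0.387],[0,0,0]]

```text
time_s: 26.82
position: [0.6062, 0.0958, 0.0207]
tool_rot: [[0.999, -0.037, 0.001], [-0.037, -0.999, -0.0], [0.001, -0.0, -1.0]]
ft_force: [0.9, 1.0, -1.4]
grip_width: 0.0525
gripper_force: 52.6
```

>>> step_arm:
  targets:
    - [[0,0,0.003],[0,0,0]]
    - [[0,0,0.006],[0,0,0]]
    - [[0,0,0.008],[0,0,0]]
    - [[0,0,0.008],[0,0,0]]

```text
time_s: 27.15
position: [0.6058, 0.096, 0.0176]
tool_rot: [[0.999, -0.037, 0.0], [-0.037, -0.999, -0.0], [0.0, -0.0, -1.0]]
ft_force: [1.8, 0.7, -1.4]
grip_width: 0.0524
gripper_force: 52.6
```

>>> step_arm:
  targets:
    - [[0,0,0.004],[0,0,0]]
    - [[0,0,0.007],[0,0,0]]
    - [[0,0,0.007],[0,0,0]]

```text
time_s: 27.4
position: [0.6058, 0.096, 0.0155]
tool_rot: [[0.999, -0.037, 0.0], [-0.037, -0.999, -0.0], [0.0, 0.0, -1.0]]
ft_force: [-0.1, 0.0, -0.4]
grip_width: 0.0523
gripper_force: 52.8
```

>>> step_arm:
  targets:
    - [[0,0,0.003],[0,0,0]]
    - [[0,0,0.003],[0,0,0]]

```text
time_s: 27.57
position: [0.6058, 0.096, 0.0154]
tool_rot: [[0.999, -0.037, 0.001], [-0.037, -0.999, -0.0], [0.001, 0.0, -1.0]]
ft_force: [-4.6, 0.4, 8.4]
grip_width: 0.0526
gripper_force: 53.6
```

>>> step_arm:
  targets:
    - [[0,0,0],[0,0,0]]
    - [[0,0,0],[0,0,0]]
    - [[0,0,0],[0,0,0]]
    - [[0,0,0],[0,0,0]]
    - [[0,0,-0.03],[0,0,0]]
    - [[0,0,-0.1],[0,0,0]]
    - [[0,0,-0.22],[0,0,0]]
    - [[0,0,-0.36],[0,0,0]]
    - [[0,0,-0.5],[0,0,0]]
    - [[0,0,-0.64],[0,0,0]]
  jaw: 72

```text
time_s: 28.4
position: [0.6052, 0.096, 0.2082]
tool_rot: [[0.999, -0.037, 0.0], [-0.037, -0.999, -0.0], [0.0, 0.0, -1.0]]
ft_force: [1.7, 0.4, -0.6]
grip_width: 0.072
gripper_force: 0.0
```

>>> step_arm:
  targets:
    - [[-0.2,0.9,0],[0,0,0]]
    - [[-0.2,0.9,0],[0,0,0]]
    - [[-0.2,0.9,0],[0,0,0]]
    - [[-0.2,0.9,0],[0,0,0]]
    - [[-0.2,0.9,0],[0,0,0]]
    - [[-0.2,0.9,0],[0,0,0]]
    - [[-0.2,0.9,0],[0,0,0]]
    - [[-0.2,0.9,0],[0,0,0]]
    - [[-0.2,0.9,0],[0,0,0]]
    - [[-0.2,0.9,0],[0,0,0]]

```text
time_s: 29.23
position: [0.5358, -0.1712, 0.2058]
tool_rot: [[0.999, -0.037, 0.0], [-0.037, -0.999, 0.0], [0.0, -0.0, -1.0]]
ft_force: [0.3, -0.2, 0.2]
grip_width: 0.072
gripper_force: 0.0
```

```bash
python3 - <<'E'
from h import *
L=((120,25,60),(165,255,255))
for n in("top","side"):
    d=get_image(n); save(n+"7",d["img"]); w=cloud(d)
    b=(255,125,315,200) if n=="top" else (215,180,290,245)
    m=blob(d,w,*L,b,(.02,.06)); rep(n+"bar",w,m)
    A=np.c_[w[m][:,:2],np.ones(m.sum())]; print("slope",np.linalg.lstsq(A,w[m][:,2],rcond=None)[0][:2])
st()
E
```

```text
topbar 843 mean [0.6344 0.0943 0.0307] circ [0.636  0.0951] r 0.0504 z [0.0272 0.0309 0.0334] rect [635.6  94.6] [54.3 89.9] 87.8
slope [0.00708793 0.00677692]
sidebar 776 mean [0.6322 0.0993 0.0289] circ [0.6349 0.0976] r 0.0505 z [0.0233 0.0293 0.0324] rect [634.3  97.2] [55.7 89.6] 88.0
slope [ 0.009951   -0.03900772]
29.33 [ 0.536  -0.1705  0.2057] [[0.999, -0.035, 0.0], [-0.035, -0.999, 0.0], [0.0, -0.0, -1.0]] [-29.7  24.2  74.9   0.   80.9  62.3] [0.2 0.7 0.8] 0.07196038861024626
```

View pics/top7.png

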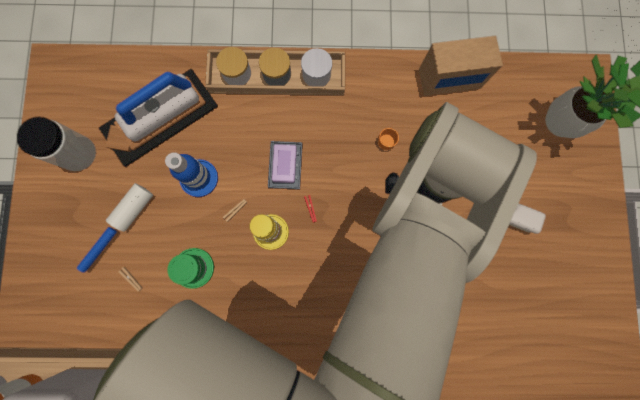

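View pics/side7.png

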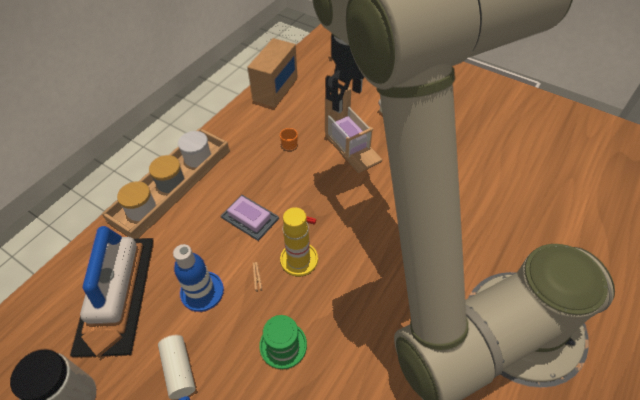

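The final pictures show the bar flat and central in the dish (top view 286,165). The three containers stand upright in their trays, two bars remain in the chute, and the arm touches nothing.

```bash
python3 -c "
from rig import close_job
print(close_job())"
```

```text
the job is handed in; nothing more can be done
None
```

The job is handed in after about 29 s of the 120 s allowed: the blue bottle, yellow can and green tub stand upright in their own trays, the lowest soap bar lies flat and lengthwise in the middle of the dish, and the other two bars dropped 22 mm and stayed in the chute.

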